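# Gauge two sleeves and show the oversize one to the inspection camera

### The job

One of the two sleeves was bored oversize. Find it on the stepped gauge pin: a good sleeve stops on the step, the oversize one slides on over the step right down to the foot, and must have been seen to do so before it is shown. Stand the good sleeve in the black dish, and finish while holding the oversize one still in the air before the inspection camera, its middle on the lens axis 10 cm from the lens and its bore pointing straight into the lens; do not put it down or let go, and do not bump the camera or disturb the other things on the bench.

Things in the scene. Friction and masses are not known exactly. Their poses are not given: they have to be found in the camera images.
- sleeve_a: one of two plain aluminium sleeves, alike outside: 34 mm outside diameter, 44 mm high, open right through, standing upright at the start; a shallow groove runs round it 30 to 32.5 mm above its lower end. Its bore is either 20 mm (good) or 25 mm (oversize): the gauge shows which; both ends of both sleeves are countersunk to 27 mm across, 4 mm deep. Mass about 0.1 kg. Origin: centre of its lower end face; z: along the bore, upward
- sleeve_b: the other sleeve, described as sleeve_a; one of the two is good and one oversize. Origin: centre of its lower end face; z: along the bore, upward
- gauge: fixed gauge: a dark steel foot 80 x 80 x 14 mm with a bright upright stepped pin in its middle, 47 mm long above the foot: the lower 20 mm are 22.5 mm thick (the step), the rest is 18 mm thick with a tapered nose, tip 61 mm above the bench. A good sleeve stops on the step with its lower end about 17 mm above the foot's top, the oversize one goes down to the foot. Origin: centre of the foot's underside; z up, the pin's axis
- dish: fixed open black parts dish, 68 mm (x) by 120 mm (y) and 20 mm high, walls 2 mm, floor 2 mm thick, open on top, empty. Origin: centre of its underside; y along its long side, z up
- camera: inspection camera, fixed: a dark foot plate 100 x 84 x 12 mm with a grey fork that carries the camera head, 0.15 m high in all. The camera looks up at 50 degrees above the horizontal, towards the robot's side (its own -x side). Origin: underside of the foot, below the head's pivot; z up
- lens (a point): middle of the lens's front glass, about 0.13 m above the bench; its z axis is the lens axis, pointing out of the lens (up and back towards the robot). A ring light 52 mm across surrounds it
- focus (a point): the point in the air 100 mm in front of the lens on the lens axis, about 0.207 m above the bench, where the middle of the sleeve is to be; same axes as the lens
- sleeve_a_center (a point): middle of sleeve_a, 22 mm from either end on the bore axis
- sleeve_b_center (a point): middle of sleeve_b, 22 mm from either end on the bore axis
- actuator_a: black flap actuator standing by the work, 76 x 89 x 40 mm, bystander: leave alone. Origin: centre of its underside
- marker: black and white paint marker lying by the work, 15 x 143 x 15 mm, bystander: leave alone. Origin: centre of its underside
- cutters: side cutters with red handles lying in front of the gauge, 58 x 147 x 14 mm, bystander: leave alone. Origin: centre of its underside
Not all that is in view belongs to the job. Leave any brown look-alike of the sleeve_b alone. Leave any turquoise look-alike of the sleeve_a alone.

How it is judged:
On the way:
1. the oversize sleeve has been slid right down the gauge pin to the foot (horizontal distance between sleeve_b and gauge below 0.004 m and z of sleeve_b in the frame of gauge below 0.018 m and angle between sleeve_b's own z axis and vertical below 0.12 rad), for 0.2 s.
At the end, for the whole second after the job is handed in: The oversize sleeve is held still by the fingers alone, its middle within 20 mm of the point 100 mm in front of the lens and its bore within 0.2 rad of the lens axis; the good sleeve stands upright on the floor of the dish, let go (distance between sleeve_b_center and focus below 0.02 m and angle between the z axis of sleeve_b and the z axis of focus, either way round below 0.2 rad and height (world z) of sleeve_b_center above 0.17 m and contact force between sleeve_b and the fingers above 1 N and contact force between sleeve_b and camera below 0.1 N and linear speed of sleeve_b below 0.02 m/s and contact force between sleeve_a and the arm below 0.1 N and contact force between sleeve_a and the fingers below 0.1 N and angle between sleeve_a's own z axis and vertical below 0.15 rad and x of sleeve_a in the frame of dish between -0.032 and 0.032 m and y of sleeve_a in the frame of dish between -0.058 and 0.058 m and z of sleeve_a in the frame of dish below 0.007 m); the arm keeps its last pose, push and grip.
It fails at once if the camera is bumped (contact force between camera and the arm above 3 N or contact force between camera and the fingers above 3 N or contact force between camera and sleeve_b above 3 N or contact force between camera and sleeve_a above 3 N).
It fails at once if a bystander is disturbed (distance of any of actuator_a, marker, cutters from where it was at the start of the episode above 0.03 m).
It also fails if it takes over 70 s, if anything falls off the work surface, if the arm or the gripper's body presses on something with over 40 N, if the wrist force passes 120 N, or if a joint passes its speed limit or range.

### The arm

A 7-joint arm with a two-finger parallel gripper is mounted at the origin on a cart in front of the work surface, level with it; the furniture and walls round the work are solid. World frame = base frame: x ahead of the robot, y to its left, z up, the work surface at z = 0. Lengths are in m, angles in rad, forces in N, time in s.
With the tool pointing down it reaches from about 0.425 to 0.925 m from the base axis. Payload 6.8 kg.
Tool frame: the origin (TCP) lies between the finger pads; the fingertips stand 17 mm ahead of it and the grasp point (between the pads) lies 2 mm behind it; z points along the fingers, y is the direction in which the jaws open and shut (so a half turn about z gives the same grasp; the last joint's range is limited). The gripper opens to 85 mm and grips with 20 to 120 N. Pads are 22 mm wide; open, the fingers measure 114 mm over their backs; the gripper's body (76 mm by 85 mm) begins 54 mm behind the grasp point. The pads swing forward as they close: fully open they stand 13 mm farther back than shut.
Start: joints at [1.109, 0.477, 0.022, 1.555, -0.011, 1.109, -0.083], TCP at [0.234, -0.633, 0.214] pointing down, gripper open.
Joint ranges: [-2.96, 2.96], [-0.34, 2.1], [-1.41, 1.46], [0.24, 2.44], [-1.37, 4.51], [0.17, 1.92], [-2.96, 2.96]. Speed limits (rad/s): [2.39, 2.39, 3.14, 3.14, 3.14, 3.14, 3.14].

### API

Orientations are given as a unit quaternion [w, x, y, z].
In Python, from station import bot gives the robot as it stands. The module is installed in compiled form; this text tells all that it offers.
- The arm moves only by the tool carry_out, never from a script. Its argument "moves" is a list of rows, each a list of 3 entries, a list of its own where there are three numbers: the turn, a rotation vector about the tool's x, y, z in degrees, then the shift along the tool's x, y, z in cm, then the finger opening in cm, from 0 to 8.54. A call has 1 to 5 rows; each row is the pose to reach, as a shift and turn from the pose commanded when the call began, along the tool's axes at that moment; what a row does not reach only later rows make up. A row lasts 1/8 s, in which the tool goes at most 62.5 mm and 10.7 degrees, less where a joint would pass 70% of its speed; a pose out of reach is approached as far as the arm can. A call with a gripper value outside its range is refused whole. The fingers move at their own pace and stop on an object; "newtons" is the grip in N (left out, the last holds). Time passes only in rows, so rows that repeat a pose let the fingers close. It gives the time, the measured TCP pose, the force and the opening at its end, in the units of the state.
- bot.get_obs(): the state, without advancing time (a new reading comes with each control period).
- bot.read_camera(name): name is "scene" or "top" or "wrist"; returns the picture (420x560x3 uint8, red, green, blue); there is no depth.
- bot.camera_info(name): a dict with "vertical_fov" (degrees; the focal length in pixels is half the picture's height over the tangent of half this angle, whatever the lens; pixels are square), "cx", "cy" (the principal point, pixels), "position" and "attitude" of the camera in the world. Camera axes: x right, y up, looking along -z (the intrinsics and any distortion apply to the point x, -y, -z); pixel columns grow to the right and rows downward; lengths in m; the calibration is good to about 2 mm. A picture is of the moment at which its call begins: read the wrist's pose just before it. camera_info takes no time and is no camera call; for the wrist camera it gives the pose at the moment of the call.
- bot.hand_in(): hands the job in, once; it reports no verdict.
Trained networks look in the newest picture that a camera, given by its name, has taken for a name from the list of things; names that differ only in an ending like _2 or _b are one class to them, and where a whole thing is asked for, a point or a joint stands for the part that bears it (a point fixed in the world has none). Each returns a list of dicts, best first, with "score" (0 to 1); they miss things now and then, are a little off and sometimes report something else, mostly with a low value. They report only what shows in the picture. A call takes as long as a camera call. They do not tell look-alikes from the thing itself.
- bot.silhouettes(label, camera): "region" (420x560 bool, what is visible of it) and "location" ([column, row] in pixels, amid what is visible of it).
The state is a dict: "t": time; "q": joint angles; "joint_vel": joint speeds; "joint_torque": joint torques, N m; "eef_pos": TCP position; "tool_rot": TCP orientation; "contact_force": force on the tool from outside, world axes, zero at the start; "torque": the same for the moment, N m; "gripper_width": opening from 0.0 (shut) to 1.0 (fully open).
Only numpy, scipy, OpenCV 4.12 (cv2) and the standard library are available. Lean on these libraries where they do the work, as an engineer would, in place of code of your own. Each camera call takes 0.05 s, during which the arm holds its last target. There are 200 camera calls.

## Working session

There is one attempt and no reset: what is moved stays moved. The work goes in short steps, Python scripts to look and compute and a tool call to move; the robot and the scene stay as the last step left them, time stands still between calls to the robot, and variables do not carry over. Pictures are saved under pics/ and viewed, about 8 in all and at most 12, crops included, and the job is handed in when it is done.

Besides the shell and the picture viewer there is one more tool, called after ">>>" by a JSON object that holds its "op" and its "data". carry_out: Moves the arm, as the interface text tells. Its arguments: {"type":"object","properties":{"moves":{"type":"array"},"newtons":{"type":"number"}},"required":["moves"]}

```bash
mkdir -p pics; ls
cat > h.py <<'E'
import numpy as np, cv2
from station import bot
from scipy.spatial.transform import Rotation as R
def rot(q): return R.from_quat([q[1],q[2],q[3],q[0]])
def cam(n):
    c=bot.camera_info(n); return c
def ray(c,px,):
    f=210/np.tan(np.radians(c['vertical_fov'])/2)
    p=np.array([[px]],float)
    d=c.get('distortion')
    v=np.array([(px[0]-c['cx'])/f,-(px[1]-c['cy'])/f,-1])
    A=np.array(c['attitude']); r=rot(A) if A.size==4 else R.from_matrix(A)
    return np.array(c['position']),r.apply(v)
def atz(c,px,z):
    o,d=ray(c,px); return o+d*(z-o[2])/d[2]
def proj(c,P):
    f=210/np.tan(np.radians(c['vertical_fov'])/2)
    A=np.array(c['attitude']); r=rot(A)
    v=r.inv().apply(np.array(P)-c['position'])
    return np.array([c['cx']+f*v[0]/-v[2], c['cy']-f*v[1]/-v[2]])
def save(n,im,s=1,box=None):
    if box: im=im[box[1]:box[3],box[0]:box[2]]
    im=cv2.resize(im,None,fx=s,fy=s,interpolation=cv2.INTER_CUBIC)
    cv2.imwrite('pics/'+n+'.png',im[:,:,::-1])
E
python3 - <<'E'
from h import *
for n in ['scene','top','wrist']:
    print(n,bot.camera_info(n)); im=bot.read_camera(n); save(n+'0',im)
    if n=='wrist': continue
    for l in ['sleeve_a','gauge','dish','camera','actuator_a','marker','cutters']:
        for s in bot.silhouettes(l,n):
            ys,xs=np.where(s['region'])
            print(l,round(s['score'],2),np.round(s['location']),xs.min(),xs.max(),ys.min(),ys.max())
print(bot.get_obs())
E
```

```text
pics
scene {'vertical_fov': 55.22506562525979, 'cx': 278.41099193114957, 'cy': 208.7775419367031, 'position': array([0.00599239, 0.34588566, 0.79840413]), 'attitude': array([-0.42453954, -0.16742986,  0.3364491 ,  0.82373261])}
sleeve_a 0.77 [261. 243.] 255 269 230 251
sleeve_a 0.76 [303. 265.] 295 309 253 274
sleeve_a 0.62 [340. 243.] 334 348 233 253
sleeve_a 0.51 [304. 234.] 300 313 227 247
gauge 0.93 [243. 286.] 220 266 267 307
dish 0.69 [334. 200.] 310 358 183 216
camera 0.68 [135. 258.] 112 164 229 286
camera 0.33 [339. 242.] 333 348 233 254
actuator_a 0.89 [385. 226.] 366 401 209 240
actuator_a 0.23 [303. 265.] 294 309 253 274
marker 0.59 [337. 271.] 315 357 258 294
cutters 0.69 [257. 310.] 230 288 292 340
cutters 0.52 [340. 243.] 334 348 233 254
cutters 0.4 [335. 200.] 310 359 183 216
top {'vertical_fov': 47.92517393436683, 'cx': 272.86503639913997, 'cy': 209.73546784648676, 'position': array([ 0.32489797, -0.02955823,  1.37519667]), 'attitude': array([-0.69457471, -0.05937411,  0.05665999,  0.71472396])}
sleeve_a 0.65 [316. 250.] 312 324 244 257
sleeve_a 0.64 [297. 270.] 271 
[... 683 characters left out ...]
}
{'t': 0.85, 'q': array([ 1.10887914,  0.47695727,  0.02238837,  1.55540124, -0.01148483,
        1.10928425, -0.08307243]), 'joint_vel': array([-0.0006475 , -0.00068402, -0.00059205, -0.00084343,  0.00056168,
       -0.00098415,  0.00095753]), 'joint_torque': array([-5.94702306e-05, -5.96279705e+01,  1.60586659e+00, -2.81534708e+01,
        1.23438236e-02,  1.61601969e-03, -1.37638142e-05]), 'eef_pos': array([ 0.233893  , -0.63320801,  0.21403584]), 'tool_rot': array([3.70567072e-05, 9.84390372e-01, 1.75998844e-01, 1.31216415e-05]), 'contact_force': array([-0.0520432 ,  0.07579287, -0.11370051]), 'torque': array([ 0.03325761, -0.0086737 , -0.02238085]), 'gripper_width': 0.9988510006114361}
```

Run:
```python
from h import *
a=cv2.imread('pics/scene0.png')[160:360,90:430]; b=cv2.imread('pics/top0.png')[120:320,120:420]
a=cv2.resize(a,None,fx=2.35,fy=2.35,interpolation=3)
cv2.imwrite('pics/s1.png',a)
c=bot.camera_info('top'); s=bot.camera_info('scene')
for n,px,z in [('gauge',(227.5,239.5),.01),('dish',(349,202),.01),('cam',(165.5,175),.06),('act',(368,252),.02),('mark',(296,271.5),.01),('cut',(227,269),.01),('s1',(318,250.5),.04),('s2',(297,227.5),.04),('s3',(275,248.5),.04)]:
    print(n,atz(c,px,z).round(3))
for n,px,z in [('s261',(262,240.5),.022),('s303',(302,263.5),.022),('s340',(341,243),.022),('s304',(306.5,237),.022),('gauge',(243,289),.007),('dish',(334,200),.01)]:
    print(n,atz(s,px,z).round(3))
```

```text
gauge [0.468 0.106 0.01 ]
dish [ 0.568 -0.251  0.01 ]
cam [0.653 0.277 0.06 ]
act [ 0.419 -0.296  0.02 ]
mark [ 0.37  -0.089  0.01 ]
cut [0.383 0.109 0.01 ]
s1 [ 0.426 -0.152  0.04 ]
s2 [ 0.493 -0.095  0.04 ]
s3 [ 0.435 -0.03   0.04 ]
s261 [ 0.547 -0.002  0.022]
s303 [ 0.434 -0.04   0.022]
s340 [ 0.427 -0.158  0.022]
s304 [ 0.492 -0.1    0.022]
gauge [0.463 0.108 0.007]
dish [ 0.561 -0.254  0.01 ]
```

View pics/s1.png

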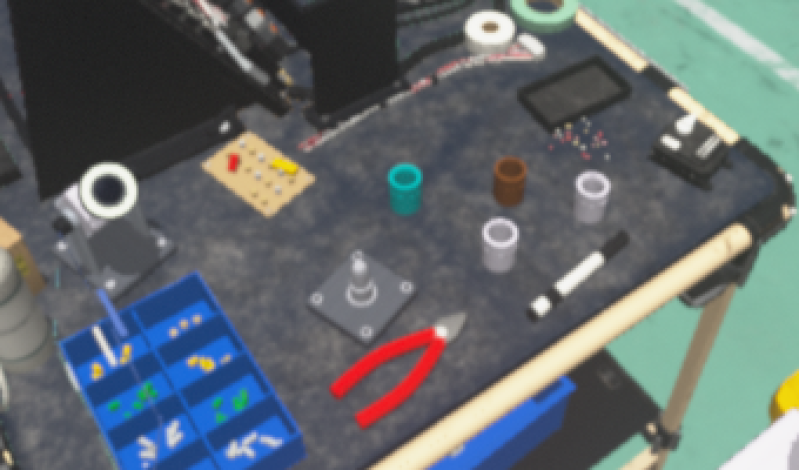

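View pics/top0.png

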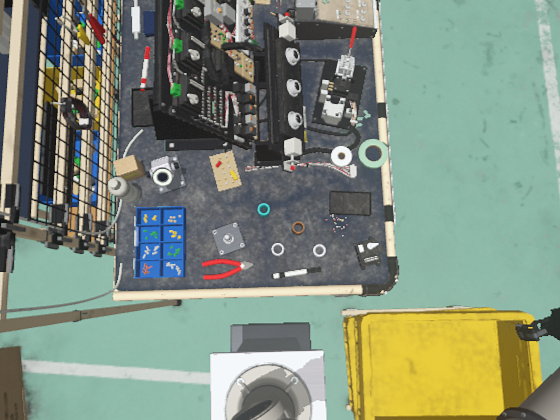

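```bash
cat >> h.py <<'E'
def goto(p,Rt,base=None):
    """row from current pose to TCP p with rotation Rt: turn deg, shift cm"""
    o=bot.get_obs(); r=rot(o['tool_rot']); 
    rv=np.degrees((r.inv()*Rt).as_rotvec()); d=r.inv().apply(np.array(p)-o['eef_pos'])*100
    print('turn',rv.round(2).tolist(),'shift',d.round(2).tolist(),'t',o['t'])
def down(yaw): # tool x at yaw deg in world, z down
    return R.from_euler('z',yaw,degrees=True)*R.from_euler('x',180,degrees=True)
def tri(c1,p1,c2,p2):
    a,u=ray(c1,p1); b,v=ray(c2,p2); M=np.stack([u,-v],1)
    s=np.linalg.lstsq(M,b-a,rcond=None)[0]; P,Q=a+u*s[0],b+v*s[1]
    return (P+Q)/2,np.linalg.norm(P-Q)
E
python3 - <<'E'
from h import *
o=bot.get_obs(); c=bot.camera_info('wrist'); r=rot(o['tool_rot']); cr=rot(c['attitude'])
print('cam in tool',r.inv().apply(c['position']-o['eef_pos']), (r.inv()*cr).as_matrix().round(3))
t=bot.camera_info('top'); s=bot.camera_info('scene')
ring=(90+108/2.35,160+190/2.35); print(ring, tri(t,(162.5,177),s,ring))
goto([.40,-.12,.2],down(0))
E
```

```text
cam in tool [ 8.44131427e-02  5.30341528e-05 -1.59222208e-01] [[-0.     0.945  0.326]
 [ 1.    -0.     0.001]
 [ 0.001  0.326 -0.945]]
(135.95744680851064, 240.85106382978722) (array([0.62992425, 0.26806785, 0.12764527]), np.float64(0.0018716990956655793))
turn [0.0, -0.0, 20.27] shift [33.36, -42.39, 1.4] t 0.85
```

```bash
python3 -c "
from h import *
goto([.47,-.05,.22],down(0))"
```

```text
turn [0.0, -0.0, 20.27] shift [42.36, -46.53, -0.6] t 0.85
```

>>> {"op": "carry_out", "data": {"moves": [[[0, 0, 5], [4.2, -4.6, -0.6], 8], [[0, 0, 10], [8.4, -9.2, -0.6], 8], [[0, 0, 15], [12.6, -13.8, -0.6], 8], [[0, 0, 20.3], [16.8, -18.4, -0.6], 8], [[0, 0, 20.3], [21, -23, -0.6], 8]]}}

```text
t: 1.48
eef_pos: [0.3519, -0.3428, 0.2204]
tool_rot: [0.0, 1.0, -0.001, 0.0]
contact_force: [0.6, 0.5, 1.0]
gripper_width: 0.934
```

```bash
python3 -c "
from h import *
print(bot.get_obs()['eef_pos'])
goto([.47,-.05,.22],down(0))"
```

```text
[ 0.3518941  -0.34283517  0.22036557]
turn [0.04, -0.05, -0.09] shift [11.77, -29.3, 0.03] t 1.475
```

>>> {"op": "carry_out", "data": {"moves": [[[0, 0, 0], [2.5, -6, 0], 8], [[0, 0, 0], [5, -12, 0], 8], [[0, 0, 0], [7.5, -18, 0], 8], [[0, 0, 0], [10, -24, 0], 6], [[0, 0, 0], [11.8, -29.3, 0], 6]]}}

```text
t: 2.1
eef_pos: [0.469, -0.0533, 0.2205]
tool_rot: [0.0, 1.0, -0.0, 0.001]
contact_force: [1.3, -0.1, -0.5]
gripper_width: 0.7
```

```bash
cat > look.py <<'E'
from h import *
import sys
c=bot.camera_info('wrist'); im=bot.read_camera('wrist'); save(sys.argv[1],im,1.4)
print(bot.get_obs()['eef_pos'].round(4))
Z={'sleeve_a':.044,'gauge':.014,'dish':.02}
for l in sys.argv[2:]:
    for s in bot.silhouettes(l,'wrist'):
        ys,xs=np.where(s['region']); m=[(xs.min()+xs.max())/2,(ys.min()+ys.max())/2]
        print(l,round(s['score'],2),np.round(s['location']),xs.min(),xs.max(),ys.min(),ys.max(),atz(c,m,Z.get(l,.01)/2).round(4))
E
python3 look.py w1 sleeve_a gauge dish marker
```

```text
[ 0.4715 -0.0438  0.2209]
sleeve_a 0.82 [379. 205.] 358 398 183 226 [ 0.4276 -0.1561  0.022 ]
sleeve_a 0.76 [266. 203.] 250 283 177 220 [ 0.4344 -0.0373  0.022 ]
sleeve_a 0.65 [333. 149.] 310 347 122 163 [ 0.4937 -0.1005  0.022 ]
sleeve_a 0.64 [224.  86.] 205 247 64 103 [ 5.501e-01 -3.000e-04  2.200e-02]
gauge 0.68 [133. 162.] 83 183 114 206 [0.4728 0.105  0.007 ]
dish 0.96 [494.  64.] 420 559 23 106 [ 0.5673 -0.2551  0.01  ]
marker 0.71 [317. 246.] 251 376 236 261 [ 0.3673 -0.0905  0.005 ]
```

View pics/w1.png

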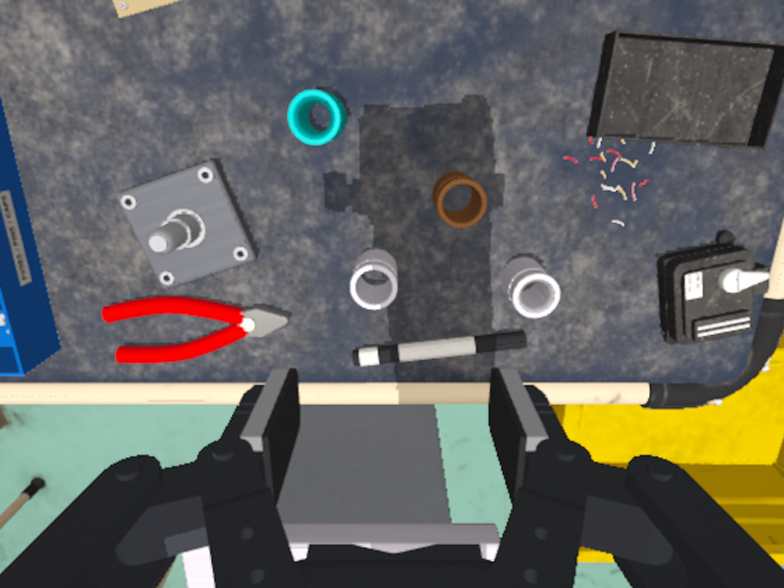

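Run:
```python
import cv2,numpy as np
from h import *
im=cv2.imread('pics/w1.png'); im=cv2.resize(im,(560,420),interpolation=cv2.INTER_AREA)
a=[im[175:230,240:295],im[180:235,350:405]]; g=im[130:210,85:165]
f=lambda x,s:cv2.resize(x,(s,s),interpolation=cv2.INTER_CUBIC)
cv2.imwrite('pics/crop1.png',np.hstack([f(a[0],260),f(a[1],260),f(g,260)]))
c=bot.camera_info('wrist')
print('tip',atz(c,(160/1.4,242/1.4),.061))
for p in [(375,287),(536,293)]: print(atz(c,(p[0]/1.4,p[1]/1.4),.044))
for p in [(166,278,),(240,254),(205,174),(128,201)]: print(atz(c,(p[0]/1.4,p[1]/1.4),.014))
```

```text
tip [0.47115647 0.09837625 0.061     ]
[ 0.43370934 -0.04191715  0.044     ]
[ 0.42911495 -0.15732342  0.044     ]
[0.4305074  0.12083299 0.014     ]
[0.44974087 0.06165155 0.014     ]
[0.50960813 0.08086006 0.014     ]
[0.4901252  0.13982752 0.014     ]
```

View pics/crop1.png

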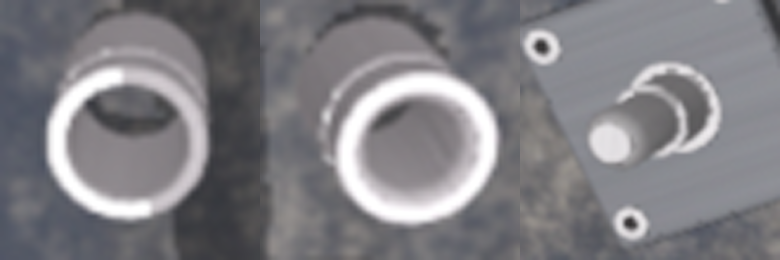

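>>> {"op": "carry_out", "data": {"moves": [[[0, 0, 0], [-2, 0, 4], 5.5], [[0, 0, 0], [-3.6, -0.5, 8.5], 5.5], [[0, 0, 0], [-3.6, -0.5, 8.5], 5.5], [[0, 0, 0], [-3.6, -0.5, 8.5], 5.5]]}}

```text
t: 2.85
eef_pos: [0.4338, -0.051, 0.1365]
tool_rot: [0.0, 1.0, -0.001, 0.001]
contact_force: [0.5, -0.1, 0.3]
gripper_width: 0.646
```

```bash
cat > fine.py <<'E'
from h import *
import sys
# fit outer rim ellipses (bright rim) of sleeve: top circle center
def rim(c,im,mask,ztop,rad=.017):
    """best x,y so that projected top circle coincides with the mask's near boundary: fit whole cylinder silhouette"""
    from scipy.optimize import minimize
    th=np.linspace(0,2*np.pi,60)
    def sil(p):
        pts=[]
        for z in (ztop-.044,ztop):
            pts+= [proj(c,[p[0]+rad*np.cos(t),p[1]+rad*np.sin(t),z]) for t in th]
        h=cv2.convexHull(np.array(pts,np.float32)); m=np.zeros((1680,2240),np.uint8)
        cv2.fillConvexPoly(m,np.round((h+.5)*4).astype(np.int32),1); return cv2.resize(m*1.0,(560,420),interpolation=cv2.INTER_AREA)
    ys,xs=np.where(mask); p0=atz(c,[(xs.min()+xs.max())/2,(ys.min()+ys.max())/2],ztop-.022)[:2]
    cost=lambda p: np.abs(sil(p)-mask).sum()
    r=minimize(cost,p0,method='Nelder-Mead',options=dict(initial_simplex=[p0,p0+[.006,0],p0+[0,.006]],xatol=1e-4,fatol=1))
    return r.x,r.fun,mask.sum()
if __name__=='__main__':
    c=bot.camera_info('wrist'); im=bot.read_camera('wrist'); save(sys.argv[1],im,1.4); print(bot.get_obs()['eef_pos'].round(4))
    for s in bot.silhouettes('sleeve_a','wrist'):
        print(round(s['score'],2),np.round(s['location']),rim(c,im,s['region'],.044))
E
python3 fine.py w2
```

```text
[ 0.4343 -0.0508  0.1368]
0.96 [264. 200.] (array([ 0.4347362 , -0.03847895]), np.float64(390.5), np.int64(1689))
0.92 [356. 114.] (array([ 0.49477275, -0.09916534]), np.float64(665.625), np.int64(1637))
0.83 [207.  33.] (array([ 0.54978648, -0.00198965]), np.float64(393.5), np.int64(2545))
0.6 [413. 200.] (array([ 0.42796389, -0.15538302]), np.float64(51.8125), np.int64(2424))
0.45 [326. 251.] (array([ 0.38680114, -0.08957928]), np.float64(3264.1875), np.int64(2514))
```

View pics/w2.png

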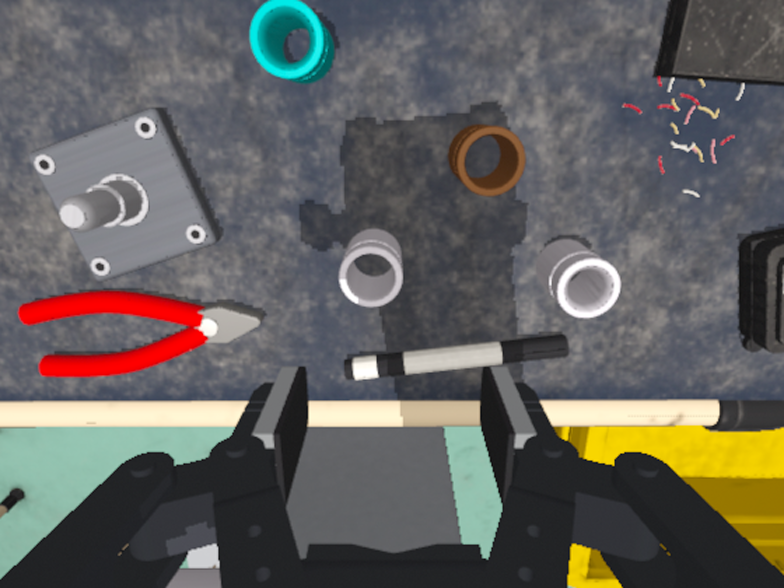

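Run:
```python
from h import *
c=bot.camera_info('wrist')
print('S3rim',atz(c,(371/1.4,272/1.4),.044)); print('S1rim',atz(c,(587/1.4,286/1.4),.044))
h=np.array([atz(c,np.array(p)/1.4,.014) for p in [(45,163),(147,127),(196,233),(100,267)]]); print(h.mean(0))
print('tip',atz(c,(71/1.4,214/1.4),.061))
goto([.4345,-.039,.030],down(0))
```

```text
S3rim [ 0.43841888 -0.0383196   0.044     ]
S1rim [ 0.43035489 -0.15410036  0.044     ]
[0.47227878 0.10343996 0.014     ]
tip [0.47304136 0.10353068 0.061     ]
turn [0.02, -0.22, -0.1] shift [-0.04, -1.16, 10.69] t 2.95
```

>>> {"op": "carry_out", "data": {"moves": [[[0, 0.2, 0], [0.15, -1.2, 5], 5.5], [[0, 0.2, 0], [0.2, -1.2, 9], 5.5], [[0, 0.2, 0], [0.2, -1.2, 11], 5.5], [[0, 0.2, 0], [0.2, -1.2, 11], 2.5], [[0, 0.2, 0], [0.2, -1.2, 11], 2.5]], "newtons": 50}}

```text
t: 3.58
eef_pos: [0.4364, -0.0385, 0.0267]
tool_rot: [0.0, 1.0, -0.001, 0.004]
contact_force: [-0.2, -1.0, 1.7]
gripper_width: 0.292
```

>>> {"op": "carry_out", "data": {"moves": [[[0, 0, 0], [0, 0, 0], 2.5], [[0, 0, 0], [0, 0, 0], 2.5], [[0, 0, 0], [0, 0, -4], 2.5], [[0, 0, 0], [0, 0, -8], 2.5], [[0, 0, 0], [0, 0, -8], 2.5]]}}

```text
t: 4.2
eef_pos: [0.4364, -0.0379, 0.108]
tool_rot: [0.0, 1.0, -0.0, 0.005]
contact_force: [-0.4, -0.1, -0.2]
gripper_width: 0.287
```

```bash
python3 - <<'E'
from h import *
o=bot.get_obs(); print(o['eef_pos'],o['gripper_width'],o['contact_force'])
goto([.4727,.1035,.115],down(0))
E
python3 fine.py w3
```

```text
[ 0.43635213 -0.03794518  0.10799981] 0.28738929275348307 [-0.43382808 -0.0656667  -0.20904882]
turn [0.02, -0.58, -0.04] shift [3.63, -14.15, -0.67] t 4.2
[ 0.435  -0.0381  0.1064]
0.91 [281. 215.] (array([ 0.43492926, -0.03831889]), np.float64(451.0), np.int64(2127))
0.79 [218.  31.] (array([ 0.55019236, -0.00187893]), np.float64(557.75), np.int64(2797))
0.75 [444. 214.] (array([ 0.42791176, -0.15546075]), np.float64(93.75), np.int64(3125))
0.63 [380. 123.] (array([ 0.4947539 , -0.09877346]), np.float64(661.5625), np.int64(2351))
```

View pics/w3.png

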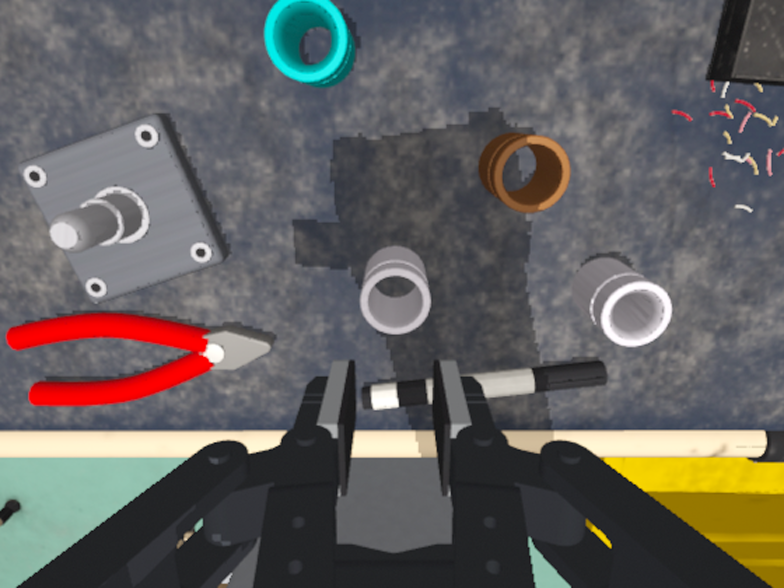

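>>> {"op": "carry_out", "data": {"moves": [[[0, 0, 0], [0, 0, 0], 5.5], [[0, 0, 0], [0, 0, 0], 5.5], [[0, 0, 0], [0, 0, 4], 5.5], [[0, 0, 0], [0, 0, 8], 5.5], [[0, 0, 0], [0, 0, 8], 5.5]]}}

```text
t: 4.92
eef_pos: [0.4314, -0.0378, 0.0226]
tool_rot: [-0.0, 1.0, 0.0, -0.002]
contact_force: [-0.3, 1.2, 0.8]
gripper_width: 0.645
```

Run:
```python
from h import *
o=bot.get_obs(); print(o['eef_pos'],o['gripper_width'],o['contact_force'])
c=bot.camera_info('scene'); p=proj(c,o['eef_pos']); q=proj(c,o['eef_pos']-[0,0,.017]); print(p,q)
w=bot.camera_info('wrist'); wi=bot.read_camera('wrist')
print('wrist tip front edge', proj(w,o['eef_pos']+[.011,0.0275,-.017]))
s=bot.read_camera('scene'); x,y=int(p[0]),int(p[1])
a=cv2.resize(s[y-60:y+40,x-50:x+50],(500,500),interpolation=3); b=cv2.resize(wi,(300,225),interpolation=3)
b=cv2.resize(wi[130:330,180:380],(300,300)); b=np.vstack([b,np.zeros((200,300,3),np.uint8)])
save('sc2',np.hstack([a,b]))
```

```text
[ 0.43144207 -0.03779255  0.02263101] 0.6447145132599036 [-0.32211676  1.17945165  0.84159907]
[301.86382482 264.40758311] [301.49812011 268.62638684]
wrist tip front edge [230.33606658 224.27763122]
```

View pics/sc2.png

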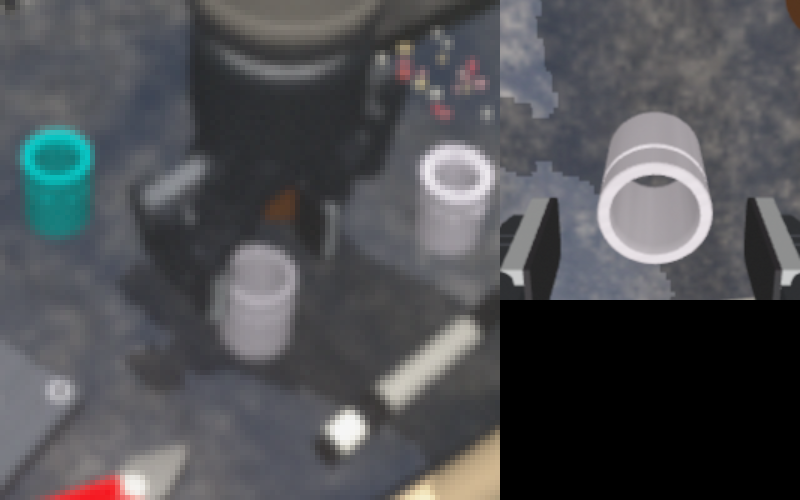

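>>> {"op": "carry_out", "data": {"moves": [[[0, 0, 0], [0.4, 0, 1], 5.5], [[0, 0, 0], [0.4, 0, 2], 5.5], [[0, 0, 0], [0.4, 0, 2], 5.5]]}}

```text
t: 5.4
eef_pos: [0.4379, -0.038, 0.0046]
tool_rot: [0.0, 1.0, -0.0, 0.001]
contact_force: [-0.1, 0.5, -1.0]
gripper_width: 0.645
```

Run:
```python
from h import *
o=bot.get_obs(); print(o['eef_pos'],o['tool_rot'].round(4),o['gripper_width'],o['contact_force'],o['q'].round(3))
w=bot.camera_info('wrist'); wi=bot.read_camera('wrist')
s=bot.read_camera('scene'); x,y=301,264
a=cv2.resize(s[y-60:y+40,x-50:x+50],(500,500),interpolation=3)
b=cv2.resize(wi[130:330,180:380],(300,300)); b=np.vstack([b,np.zeros((200,300,3),np.uint8)])
save('sc3',np.hstack([a,b]))
```

```text
[ 0.43787137 -0.03801863  0.00460465] [ 0.0e+00  1.0e+00 -2.0e-04  1.3e-03] 0.6453359474515458 [-0.11413214  0.48503206 -0.98118045] [ 0.163  0.455 -0.258  2.243  0.252  0.467 -1.867]
```

View pics/sc3.png

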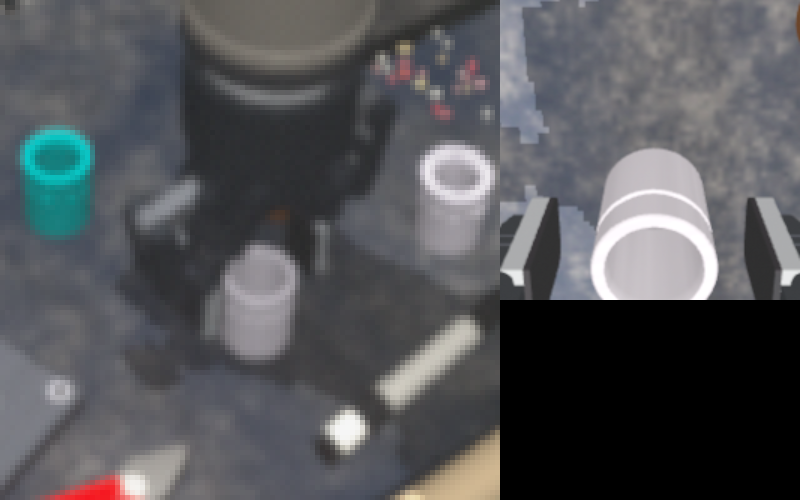

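>>> {"op": "carry_out", "data": {"moves": [[[0, 0, 0], [-0.2, 0, 1.2], 5.5], [[0, 0, 0], [-0.2, 0, 2.2], 5.5], [[0, 0, 0], [-0.2, 0, 2.2], 5.5], [[0, 0, 0], [-0.2, 0, 2.2], 2.5], [[0, 0, 0], [-0.2, 0, 2.2], 2.5]], "newtons": 50}}

```text
t: 6.12
eef_pos: [0.4365, -0.038, -0.0168]
tool_rot: [0.0, 1.0, -0.0, 0.002]
contact_force: [-0.2, -0.4, -0.8]
gripper_width: 0.383
```

>>> {"op": "carry_out", "data": {"moves": [[[0, 0, 0], [0, 0, 0], 2.5], [[0, 0, 0], [0, 0, 0], 2.5]]}}

```text
t: 6.38
eef_pos: [0.4365, -0.038, -0.0168]
tool_rot: [0.0, 1.0, -0.0, 0.002]
contact_force: [-0.0, -0.1, 0.7]
gripper_width: 0.382
```

>>> {"op": "carry_out", "data": {"moves": [[[0, 0, 0], [0, 0, -4], 2.5], [[0, 0, 0], [0.5, -1, -8.7], 2.5], [[0, 0, 0], [1.8, -6, -8.7], 2.5], [[0, 0, 0], [3.6, -12, -8.7], 2.5], [[0, 0, 0], [3.6, -12, -8.7], 2.5]]}}

```text
t: 7.0
eef_pos: [0.4736, 0.088, 0.0709]
tool_rot: [-0.002, 1.0, 0.004, 0.003]
contact_force: [0.5, -1.3, -0.9]
gripper_width: 0.38
```

```bash
cat > look3.py <<'E'
from h import *
import sys
o=bot.get_obs(); print(o['eef_pos'].round(4),o['tool_rot'].round(4),o['gripper_width'].round(3),o['contact_force'].round(1))
w=bot.camera_info('wrist'); wi=bot.read_camera('wrist'); cv2.imwrite('pics/raw.png',wi[:,:,::-1])
save(sys.argv[1],wi,1.4)
for l in ['gauge','sleeve_a']:
  for s in bot.silhouettes(l,'wrist'):
    ys,xs=np.where(s['region']); print(l,round(s['score'],2),s['location'],xs.min(),xs.max(),ys.min(),ys.max())
E
python3 look3.py w4
```

```text
Traceback (most recent call last):
  File "look3.py", line 3, in <module>
    o=bot.get_obs(); print(o['eef_pos'].round(4),o['tool_rot'].round(4),o['gripper_width'].round(3),o['contact_force'].round(1))
                                                                        ^^^^^^^^^^^^^^^^^^^^^^^^
AttributeError: 'float' object has no attribute 'round'
```

```bash
sed -i "s/o\['gripper_width'\].round(3)/round(o['gripper_width'],3)/" look3.py; python3 look3.py w4
```

```text
[0.4736 0.088  0.0709] [-0.0018  1.      0.0038  0.0032] 0.38 [ 0.5 -1.3 -0.9]
gauge 0.92 [258.8, 206.6] 182 332 142 269
sleeve_a 0.92 [281.8, 320.3] 232 332 245 382
sleeve_a 0.92 [453.1, 99.3] 401 494 63 131
```

View pics/w4.png

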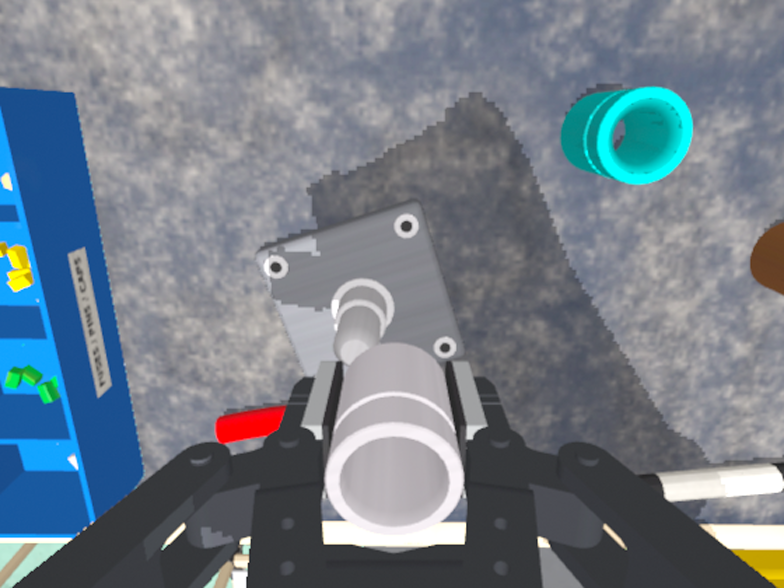

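Run:
```python
from h import *
c=bot.camera_info('wrist'); o=bot.get_obs()
g=(atz(c,(275/1.4,267/1.4),.014)+atz(c,(445/1.4,347/1.4),.014))/2; print(g)
print('step',atz(c,(363/1.4,309/1.4),.034))
print('sl',atz(c,(394.5/1.4,478/1.4),o['eef_pos'][2]+.0608))
goto([.473,.1035,.072],down(0)); goto([.473,.1035,-.001],down(0))
```

```text
[0.46946918 0.09594931 0.014     ]
step [0.47706271 0.09434399 0.034     ]
sl [0.47188256 0.08123098 0.13058785]
turn [0.05, -0.13, -0.04] shift [0.15, -2.23, -0.22] t 7.15
turn [0.05, -0.13, -0.04] shift [0.14, -2.24, 7.08] t 7.15
```

>>> {"op": "carry_out", "data": {"moves": [[[0, 0, 0], [0.15, -2.2, 0], 2.5], [[0, 0, 0], [0.15, -2.2, 0], 2.5], [[0, 0, 0], [0.15, -2.2, 0], 2.5], [[0, 0, 0], [0.15, -2.2, 1.5], 2.5], [[0, 0, 0], [0.15, -2.2, 2.2], 2.5]]}}

```text
t: 7.78
eef_pos: [0.4729, 0.1029, 0.0468]
tool_rot: [0.0, 1.0, -0.001, 0.001]
contact_force: [-1.0, 0.2, -0.8]
gripper_width: 0.381
```

Run:
```python
from h import *
print(bot.get_obs()['contact_force'])
goto([.473,.103,.035],down(0)); goto([.473,.103,-.002],down(0))
```

```text
[-0.96655447  0.21348737 -0.83243068]
turn [0.05, -0.1, -0.09] shift [0.01, -0.01, 1.18] t 7.775
turn [0.05, -0.1, -0.09] shift [0.0, -0.01, 4.88] t 7.775
```

>>> {"op": "carry_out", "data": {"moves": [[[0, 0, 0], [0, 0, 1], 2.5], [[0, 0, 0], [0, 0, 1.8], 2.5], [[0, 0, 0], [0, 0, 2.4], 2.5], [[0, 0, 0], [0, 0, 3], 2.5], [[0, 0, 0], [0, 0, 3.5], 2.5]]}}

```text
t: 8.4
eef_pos: [0.4739, 0.104, 0.0128]
tool_rot: [-0.0, 1.0, -0.0, 0.002]
contact_force: [0.6, -0.0, -1.7]
gripper_width: 0.378
```

>>> {"op": "carry_out", "data": {"moves": [[[0, 0, 0], [0, 0, 0.6], 2.5], [[0, 0, 0], [0, 0, 1.1], 2.5], [[0, 0, 0], [0, 0, 1.5], 2.5], [[0, 0, 0], [0, 0, 1.5], 2.5], [[0, 0, 0], [0, 0, 1.5], 2.5]]}}

```text
t: 9.02
eef_pos: [0.4739, 0.1039, -0.0018]
tool_rot: [0.0, 1.0, -0.0, 0.002]
contact_force: [0.2, -0.6, -1.4]
gripper_width: 0.38
```

>>> {"op": "carry_out", "data": {"moves": [[[0, 0, 0], [0, 0, 0.1], 2.5], [[0, 0, 0], [0, 0, 0.2], 2.5], [[0, 0, 0], [0, 0, 0.2], 2.5]]}}

```text
t: 9.4
eef_pos: [0.474, 0.1039, -0.0029]
tool_rot: [0.0, 1.0, -0.0, 0.002]
contact_force: [-3.9, -2.0, 12.1]
gripper_width: 0.38
```

```bash
python3 look3.py w5
```

```text
[ 0.474   0.1039 -0.0029] [ 3.e-04  1.e+00 -3.e-04  2.e-03] 0.38 [-3.9 -2.  12.1]
gauge 0.57 [288.1, 237.0] 173 385 169 366
sleeve_a 0.94 [533.6, 106.4] 490 559 56 150
sleeve_a 0.83 [278.8, 307.7] 232 331 244 383
```

View pics/w5.png

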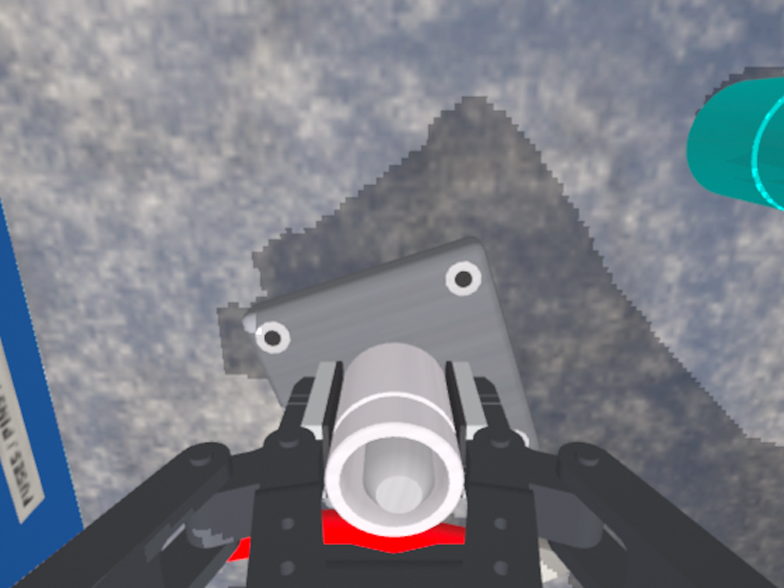

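>>> {"op": "carry_out", "data": {"moves": [[[0, 0, 0], [0, 0, -0.1], 5.5], [[0, 0, 0], [0, 0, -0.1], 5.5], [[0, 0, 0], [0, 0, -0.1], 5.5], [[0, 0, 0], [0, 0, -4], 5.5], [[0, 0, 0], [0, 0, -8.5], 5.5]]}}

```text
t: 10.18
eef_pos: [0.4728, 0.1038, 0.0814]
tool_rot: [0.0, 1.0, -0.0, 0.001]
contact_force: [0.1, 1.4, 0.2]
gripper_width: 0.646
```

>>> {"op": "carry_out", "data": {"moves": [[[0, 0, 0], [-0.6, 5.5, 0], 5.5], [[0, 0, 0], [-1.8, 11.5, 0], 5.5], [[0, 0, 0], [-3, 17.5, 0], 5.5], [[0, 0, 0], [-4, 23.5, 0], 5.5], [[0, 0, 0], [-4.45, 25.9, 0], 5.5]]}}

```text
t: 10.8
eef_pos: [0.4276, -0.1588, 0.0809]
tool_rot: [0.001, 1.0, -0.003, 0.001]
contact_force: [-0.2, 0.5, 0.2]
gripper_width: 0.643
```

>>> {"op": "carry_out", "data": {"moves": [[[0, 0, 0], [0, 0, 0], 5.5], [[0, 0, 0], [0, 0, 0], 5.5]]}}

```text
t: 11.05
eef_pos: [0.4292, -0.154, 0.081]
tool_rot: [-0.0, 1.0, 0.0, 0.002]
contact_force: [-0.8, 0.1, 0.9]
gripper_width: 0.649
```

```bash
python3 look.py w6 gauge dish; python3 fine.py w6; python3 -c "
from h import *
goto([.4293,-.1548,-.017],down(0))"
```

```text
[ 0.4294 -0.1536  0.081 ]
gauge 0.62 [178. 282.] 100 292 265 303 [ 0.3683 -0.0895  0.007 ]
dish 0.81 [462.  21.] 347 559 0 55 [ 0.5428 -0.2543  0.01  ]
[ 0.4293 -0.1537  0.081 ]
0.74 [31. 24.] (array([ 0.55002375, -0.00185202]), np.float64(32.6875), np.int64(2644))
0.66 [289. 224.] (array([ 0.42806712, -0.15561916]), np.float64(189.25), np.int64(3124))
0.63 [178. 116.] (array([ 0.49472363, -0.09939515]), np.float64(804.5625), np.int64(3105))
turn [-0.01, -0.21, 0.09] shift [-0.03, 0.09, 9.8] t 11.3
```

>>> {"op": "carry_out", "data": {"moves": [[[0, 0, 0], [-0.05, 0.15, 5], 5.5], [[0, 0, 0], [-0.05, 0.15, 9], 5.5], [[0, 0, 0], [-0.05, 0.15, 9.8], 5.5], [[0, 0, 0], [-0.05, 0.15, 9.8], 5.5], [[0, 0, 0], [-0.05, 0.15, 9.8], 2.5]]}}

```text
t: 11.92
eef_pos: [0.43, -0.1567, -0.0157]
tool_rot: [0.0, 1.0, -0.0, 0.003]
contact_force: [0.2, -0.0, 0.1]
gripper_width: 0.443
```

>>> {"op": "carry_out", "data": {"moves": [[[0, 0, 0], [0, 0, 0], 2.5], [[0, 0, 0], [0, 0, 0], 2.5], [[0, 0, 0], [0, 0, 0], 2.5], [[0, 0, 0], [0, 0, -4], 2.5], [[0, 0, 0], [0, 0, -7], 2.5]]}}

```text
t: 12.55
eef_pos: [0.4288, -0.1566, 0.0548]
tool_rot: [0.0, 1.0, -0.0, 0.002]
contact_force: [0.4, -0.4, -2.0]
gripper_width: 0.38
```

```bash
python3 -c "
from h import *
goto([.566,-.254,.053],down(0))"
```

```text
turn [0.02, -0.27, -0.03] shift [13.72, 9.73, 0.25] t 12.55
```

>>> {"op": "carry_out", "data": {"moves": [[[0, 0, 0], [4, 3, 0], 2.5], [[0, 0, 0], [9, 6, 0], 2.5], [[0, 0, 0], [13.7, 9.7, 0], 2.5], [[0, 0, 0], [13.7, 9.7, 0], 2.5], [[0, 0, 0], [13.7, 9.7, 0], 2.5]]}}

```text
t: 13.18
eef_pos: [0.5647, -0.2532, 0.0535]
tool_rot: [-0.0, 1.0, -0.0, 0.001]
contact_force: [-0.7, 0.2, -1.4]
gripper_width: 0.383
```

```bash
python3 look.py w7 dish; python3 -c "
from h import *
goto([.566,-.254,-.013],down(0))"
```

```text
[ 0.5643 -0.2527  0.0535]
dish 0.79 [290. 212.] 184 397 159 283 [ 0.567  -0.2587  0.01  ]
turn [-0.03, -0.14, 0.01] shift [0.15, 0.15, 6.66] t 13.275
```

View pics/w7.png

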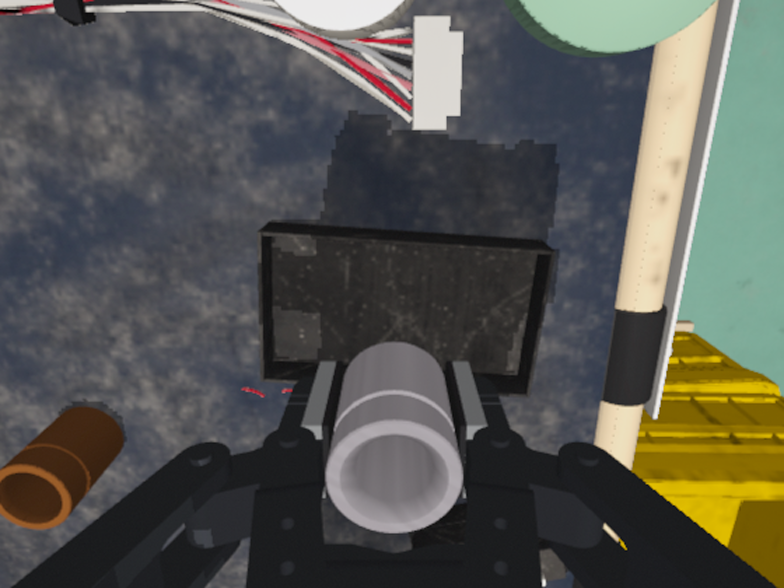

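Run:
```python
from h import *
c=bot.camera_info('wrist')
P=np.array([atz(c,np.array(p)/1.4,.02) for p in [(262,225),(552,245),(530,393),(262,380)]]); print(P.round(4),P.mean(0))
goto([*P.mean(0)[:2],-.013],down(0))
```

```text
[[ 0.6064 -0.2004  0.02  ]
 [ 0.5983 -0.3155  0.02  ]
 [ 0.5308 -0.3127  0.02  ]
 [ 0.5372 -0.1945  0.02  ]] [ 0.56817663 -0.25574924  0.02      ]
turn [-0.03, -0.14, 0.01] shift [0.37, 0.32, 6.66] t 13.275
```

>>> {"op": "carry_out", "data": {"moves": [[[0, 0, 0], [0.3, 0.3, 3.5], 2.5], [[0, 0, 0], [0.3, 0.3, 6], 2.5], [[0, 0, 0], [0.3, 0.3, 6.6], 2.5], [[0, 0, 0], [0.3, 0.3, 6.8], 2.5], [[0, 0, 0], [0.3, 0.3, 6.8], 2.5]]}}

```text
t: 13.9
eef_pos: [0.5688, -0.2561, -0.0133]
tool_rot: [0.0, 1.0, 0.0, 0.002]
contact_force: [0.3, -0.0, -0.8]
gripper_width: 0.381
```

>>> {"op": "carry_out", "data": {"moves": [[[0, 0, 0], [0, 0, 0.1], 5.5], [[0, 0, 0], [0, 0, 0.1], 5.5], [[0, 0, 0], [0, 0, 0.1], 5.5], [[0, 0, 0], [0, 0, -4], 5.5], [[0, 0, 0], [0, 0, -9.5], 5.5]]}}

```text
t: 14.52
eef_pos: [0.5672, -0.2561, 0.0801]
tool_rot: [-0.001, 1.0, -0.0, 0.0]
contact_force: [0.3, -1.0, -0.8]
gripper_width: 0.642
```

```bash
python3 fine.py w8; python3 -c "
from h import *
goto([.474,.104,.08],down(0))"
```

```text
[ 0.5722 -0.2578  0.0889]
0.85 [ 63. 312.] (array([ 0.49503909, -0.09959154]), np.float64(125.375), np.int64(3927))
0.58 [283. 223.] (array([ 0.56654905, -0.25604733]), np.float64(231.75), np.int64(3113))
turn [0.21, -0.78, -0.05] shift [-9.91, -36.2, 0.4] t 14.625
```

>>> {"op": "carry_out", "data": {"moves": [[[0, -0.5, 0], [-1.5, -5.5, 0], 5.5], [[0, -0.5, 0], [-3, -11, 0], 5.5], [[0, -0.5, 0], [-4.5, -17, 0], 5.5], [[0, -0.5, 0], [-6, -23, 0], 5.5], [[0, -0.5, 0], [-7.5, -29, 0], 5.5]]}}

```text
t: 15.25
eef_pos: [0.4931, 0.0353, 0.0803]
tool_rot: [-0.0, 1.0, -0.0, -0.002]
contact_force: [0.8, 0.7, 0.1]
gripper_width: 0.643
```

>>> {"op": "carry_out", "data": {"moves": [[[0, 0, 0], [-1, -3.5, 0], 5.5], [[0, 0, 0], [-2.1, -7, 0], 5.5], [[0, 0, 0], [-2.1, -7, 0], 5.5], [[0, 0, 0], [-2.1, -7, 0], 5.5]]}}

```text
t: 15.75
eef_pos: [0.4728, 0.1028, 0.0802]
tool_rot: [0.0, 1.0, -0.0, -0.003]
contact_force: [0.4, 0.2, -0.0]
gripper_width: 0.645
```

```bash
sed 's/,\.044))/,.058))/' fine.py > fine2.py; python3 fine2.py w9; python3 -c "
from h import *
goto([.474,.104,-.002],down(0))
t=bot.camera_info('top');s=bot.camera_info('scene')
for l in ('top','scene'):
  bot.read_camera(l)
  for n in ('camera','lens'):
   for q in bot.silhouettes(n,l):
    ys,xs=np.where(q['region']); print(l,n,round(q['score'],2),q['location'],xs.min(),xs.max(),ys.min(),ys.max())
"
```

```text
[0.4729 0.1023 0.0802]
0.83 [278. 217.] (array([0.47250741, 0.103968  ]), np.float64(1171.75), np.int64(2657))
0.76 [557. 179.] (array([ 0.52639111, -0.09370955]), np.float64(337.0), np.int64(337))
0.76 [472.  94.] (array([0.54977636, 0.00742198]), np.float64(868.3125), np.int64(5024))
turn [0.03, 0.3, -0.15] shift [0.15, -0.2, 8.22] t 15.85
top camera 0.75 [168.9, 170.8] 147 185 157 192
top camera 0.45 [349.8, 199.4] 344 357 195 208
scene camera 0.87 [135.4, 258.1] 112 164 229 288
scene lens 0.96 [128.7, 241.7] 114 148 229 259
```

>>> {"op": "carry_out", "data": {"moves": [[[0, 0.3, 0], [0.1, -0.15, 4], 5.5], [[0, 0.3, 0], [0.1, -0.15, 7], 5.5], [[0, 0.3, 0], [0.1, -0.15, 8.2], 5.5], [[0, 0.3, 0], [0.1, -0.15, 8.2], 5.5], [[0, 0.3, 0], [0.1, -0.15, 8.2], 2.5]], "newtons": 60}}

```text
t: 16.77
eef_pos: [0.474, 0.1052, -0.0007]
tool_rot: [-0.0, 1.0, -0.0, 0.001]
contact_force: [0.8, 0.2, 0.0]
gripper_width: 0.446
```

>>> {"op": "carry_out", "data": {"moves": [[[0, 0, 0], [0, 0, 0], 2.5], [[0, 0, 0], [0, 0, 0], 2.5], [[0, 0, 0], [0, 0, -3], 2.5], [[0, 0, 0], [0, 0, -7], 2.5], [[0, 0, 0], [0, 0, -11], 2.5]]}}

```text
t: 17.4
eef_pos: [0.4732, 0.1051, 0.1102]
tool_rot: [-0.0, 1.0, -0.0, 0.0]
contact_force: [0.1, 0.6, -0.6]
gripper_width: 0.381
```

Run:
```python
from h import *
print(bot.get_obs()['gripper_width'],bot.get_obs()['q'].round(2))
s=bot.camera_info('scene'); f=lambda u,v:atz(s,(90+u/2.35,160+v/2.35),.012)
L,B,Rr=f(55,245),f(112,290),f(175,243); print(L,B,Rr); 
for d in (L-B,Rr-B): print(np.linalg.norm(d),np.degrees(np.arctan2(d[1],d[0])))
# plan with yaw guess
lens=np.array([.630,.268,.13])
for yaw in (0,15,25):
    a=np.radians(yaw); tz=np.array([np.cos(a)*np.cos(np.radians(50)),np.sin(a)*np.cos(np.radians(50)),-np.sin(np.radians(50))])
    Rt=R.from_euler('z',yaw,degrees=True)*R.from_euler('y',-40,degrees=True)*R.from_euler('x',180,degrees=True)
    foc=lens-.1*tz; print(yaw,Rt.apply([0,0,1])-tz,foc, foc+.039*tz, foc-.08*tz); goto(foc-.08*tz,Rt)
```

```text
0.3807620750642419 [-0.03  0.33 -0.38  2.08  0.17  0.76 -2.08]
[0.69855662 0.32542609 0.012     ] [0.61351533 0.29906486 0.012     ] [0.63047531 0.2248604  0.012     ]
0.08903333437597094 17.2224712564159
0.07611795269363074 -77.12575901703175
0 [ 0.00000000e+00 -1.22464680e-16 -1.11022302e-16] [0.56572124 0.268      0.20660444] [0.59078996 0.268      0.17672871] [0.51429823 0.268      0.267888  ]
turn [-0.01, 39.95, -0.03] shift [4.12, -16.3, -15.75] t 17.4
15 [-1.11022302e-16 -1.38777878e-16 -1.11022302e-16] [0.56791148 0.25136343 0.20660444] [0.59212601 0.25785169 0.17672871] [0.51824067 0.23805418 0.267888  ]
turn [5.23, 39.71, -14.42] shift [4.51, -13.31, -15.76] t 17.4
25 [ 0.00000000e+00 -2.22044605e-16 -1.11022302e-16] [0.57174366 0.24083462 0.20660444] [0.59446363 0.25142912 0.17672871] [0.52513859 0.21910232 0.267888  ]
turn [8.72, 39.29, -24.0] shift [5.2, -11.41, -15.76] t 17.4
```

>>> {"op": "carry_out", "data": {"moves": [[[1.2, 9, -3.3], [1, -1, -5], 2.5], [[2.4, 18, -6.6], [2, -4, -9], 2.5], [[3.6, 27, -9.9], [3, -7.5, -12.5], 2.5], [[4.8, 36, -13.1], [4, -11, -15], 2.5], [[5.2, 39.7, -14.4], [4.5, -13.3, -15.8], 2.5]]}}

```text
t: 18.02
eef_pos: [0.5175, 0.2394, 0.2688]
tool_rot: [-0.045, 0.931, 0.124, 0.342]
contact_force: [0.5, -1.1, -1.1]
gripper_width: 0.381
```

>>> {"op": "carry_out", "data": {"moves": [[[0, 0, 0], [0, 0, 0], 2.5], [[0, 0, 0], [0, 0, 0], 2.5], [[0, 0, 0], [0, 0, 0], 2.5]]}}

```text
t: 18.4
eef_pos: [0.5186, 0.2367, 0.2662]
tool_rot: [-0.044, 0.932, 0.121, 0.338]
contact_force: [0.6, -0.1, -1.3]
gripper_width: 0.382
```

Run:
```python
from h import *
o=bot.get_obs(); print(o['eef_pos'],o['q'].round(2),rot(o['tool_rot']).apply([0,0,1]))
w=bot.camera_info('wrist'); wi=bot.read_camera('wrist')
print('exp lens',proj(w,[.63,.268,.13]))
for n in ('lens','sleeve_a'):
  for q in bot.silhouettes(n,'wrist'):
    ys,xs=np.where(q['region']); print(n,round(q['score'],2),q['location'],xs.min(),xs.max(),ys.min(),ys.max())
save('w10',wi,1.4)
```

```text
[0.51859584 0.23670767 0.26616215] [-0.19 -0.   -0.51  2.26  0.87  0.36 -2.76] [ 0.61988258  0.16372754 -0.76742353]
exp lens [279.62901001 169.08809275]
lens 0.88 [280.3, 160.5] 254 306 134 193
sleeve_a 0.71 [279.4, 313.3] 233 329 244 377
sleeve_a 0.71 [500.4, 335.7] 471 523 314 348
sleeve_a 0.71 [281.7, 160.9] 255 306 134 193
```

View pics/w10.png

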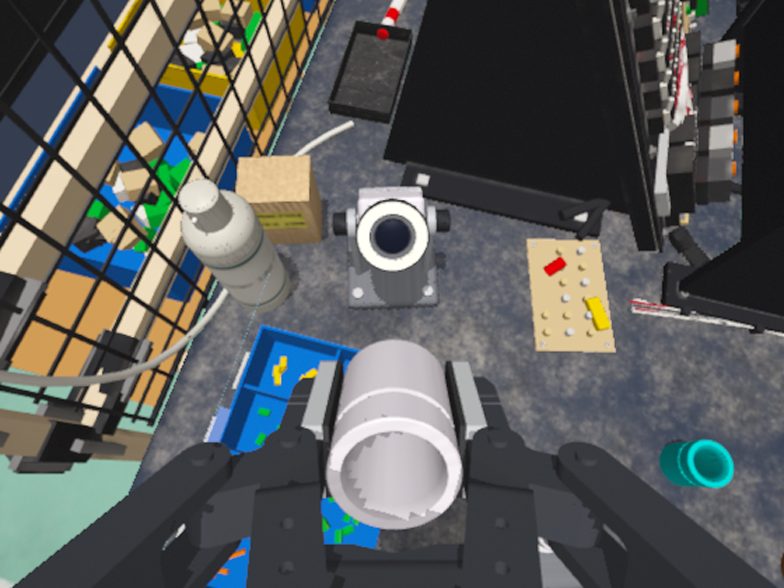

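```bash
cat > fin.py <<'E'
from h import *
c=bot.camera_info('wrist'); 
yaw=15.5; Rt=R.from_euler('z',yaw,degrees=True)*R.from_euler('y',-40,degrees=True)*R.from_euler('x',180,degrees=True)
tz=Rt.apply([0,0,1]); lens=np.array([.630,.268,.13]); foc=lens-.1*tz
goto(foc+.0375*tz,Rt); o=bot.get_obs(); r=rot(o['tool_rot'])
z=r.apply([0,0,1]); mid=o['eef_pos']-.0375*z
print('mid err mm',(mid-foc)*1000,'ang',np.arccos(z@tz),'q',o['q'].round(2),'F',o['contact_force'].round(1),o['gripper_width'])
E
python3 fin.py; python3 -c "
from h import *
c=bot.camera_info('wrist'); o,d=ray(c,(280.4,168)); p=o+d*((.13-o[2])/d[2]); print(p)"
```

```text
turn [0.41, 0.1, -0.45] shift [0.12, -0.07, 11.62] t 18.55
mid err mm [-72.77886287 -19.75784228  88.35534437] ang 0.0074191627349576164 q [-0.19 -0.   -0.51  2.26  0.87  0.36 -2.76] F [ 0.5 -0.2 -0.6] 0.3815243501211305
[0.63128658 0.26820442 0.13      ]
```

>>> {"op": "carry_out", "data": {"moves": [[[0.4, 0.1, -0.4], [0.1, 0, 3.5], 2.5], [[0.4, 0.1, -0.4], [0.1, 0, 6.5], 2.5], [[0.4, 0.1, -0.4], [0.1, 0, 9], 2.5], [[0.4, 0.1, -0.4], [0.1, 0, 10.8], 2.5], [[0.4, 0.1, -0.4], [0.1, 0, 11.6], 2.5]]}}

```text
t: 19.18
eef_pos: [0.5941, 0.2591, 0.1921]
tool_rot: [-0.042, 0.935, 0.129, 0.327]
contact_force: [-0.2, 7.4, -1.0]
gripper_width: 0.382
```

>>> {"op": "carry_out", "data": {"moves": [[[0, 0, 0], [0, 0, 0], 2.5], [[0, 0, 0], [0, 0, 0], 2.5], [[0, 0, 0], [0, 0, 0], 2.5], [[0, 0, 0], [0, 0, 0], 2.5]]}}

```text
t: 19.68
eef_pos: [0.5935, 0.2579, 0.193]
tool_rot: [-0.043, 0.935, 0.128, 0.327]
contact_force: [0.8, -0.4, -1.5]
gripper_width: 0.384
```

```bash
python3 fin.py
python3 - <<'E'
from h import *
print('vel',np.abs(bot.get_obs()['joint_vel']).max())
c=bot.camera_info('wrist'); bot.read_camera('wrist')
for n in ('lens','sleeve_a'):
  for q in bot.silhouettes(n,'wrist'):
    ys,xs=np.where(q['region']); print(n,round(q['score'],2),xs.min(),xs.max(),ys.min(),ys.max())
print('exp lens',proj(c,[.63,.268,.13]))
s=bot.camera_info('scene'); bot.read_camera('scene'); bot.read_camera('top'); t=bot.camera_info('top')
for cn,c in (('scene',s),('top',t)):
  print(cn,'focus',proj(c,[.568,.2508,.2066]),'sleeve dish',proj(c,[.567,-.256,.024]))
  for n in ('sleeve_a','marker','cutters','actuator_a'):
    for q in bot.silhouettes(n,cn): print(n,round(q['score'],2),q['location'])
E
```

```text
turn [0.12, 1.48, 0.1] shift [-1.12, -0.01, 1.04] t 19.675
mid err mm [ 2.94183225  0.86994239 15.72517269] ang 0.02591070669926513 q [-0.88  0.22  0.29  2.21  1.1   0.17 -2.96] F [ 0.8 -0.4 -1.5] 0.38387634872451837
vel 0.006783972711879449
lens 0.79 246 317 161 246
sleeve_a 0.68 534 559 399 419
sleeve_a 0.59 234 330 243 377
sleeve_a 0.45 246 317 161 246
exp lens [281.14594593 220.41592368]
scene focus [146.27563425 230.98909914] sleeve dish [333.61633814 194.96126454]
sleeve_a 0.66 [332.8, 194.2]
sleeve_a 0.53 [302.9, 235.4]
marker 0.7 [336.4, 273.4]
cutters 0.91 [257.3, 309.0]
actuator_a 0.96 [384.4, 224.6]
top focus [162.02489208 193.63701521] sleeve dish [351.32781147 201.3468908 ]
sleeve_a 0.56 [350.9, 202.1]
sleeve_a 0.54 [160.4, 189.7]
sleeve_a 0.47 [261.0, 208.4]
marker 0.52 [294.7, 271.2]
cutters 0.94 [224.5, 260.7]
cutters 0.16 [160.4, 189.1]
actuator_a 0.78 [370.4, 249.6]
```

>>> {"op": "carry_out", "data": {"moves": [[[0, 0, 8], [0, 0, -2], 2.5], [[0, 0, 18], [0, 0, -4], 2.5], [[0, 0, 28], [0, 0, -4], 2.5], [[0, 0, 38], [0, 0, -4], 2.5], [[0, 0, 45], [0, 0, -4], 2.5]]}}

```text
t: 20.95
eef_pos: [0.5693, 0.2528, 0.2285]
tool_rot: [-0.163, 0.914, -0.242, 0.282]
contact_force: [-0.2, -0.4, -0.8]
gripper_width: 0.381
```

>>> {"op": "carry_out", "data": {"moves": [[[0, 0, 0], [0, 0, 0], 2.5], [[0, 0, 0], [0, 0, 0], 2.5]]}}

```text
t: 21.2
eef_pos: [0.5695, 0.2524, 0.2281]
tool_rot: [-0.162, 0.915, -0.238, 0.283]
contact_force: [0.6, -0.8, -1.4]
gripper_width: 0.381
```

```bash
cat >> fin.py <<'E'
# same, roll free: keep current roll
ax=np.cross(z,tz); a=np.arcsin(np.linalg.norm(ax)); Rm=R.from_rotvec(ax/np.linalg.norm(ax)*a)*r
print('roll-free:'); goto(foc+.0375*tz,Rm)
E
python3 fin.py
```

```text
turn [0.95, 1.76, -44.64] shift [-0.89, 1.01, 5.33] t 21.2
mid err mm [-20.8962041   -4.49211526  51.05556595] ang 0.03406274260517416 q [-1.54  0.17  1.    2.25  0.31  0.17 -2.96] F [ 0.6 -0.8 -1.4] 0.38075929807620923
roll-free:
turn [1.51, 1.24, -0.0] shift [-0.89, 1.01, 5.33] t 21.2
```

>>> {"op": "carry_out", "data": {"moves": [[[0, 0, -9], [0, 0, -2], 2.5], [[0, 0, -18], [0, 0, -3], 2.5], [[0, 0, -27], [0, 0, -3], 2.5], [[0, 0, -36], [0, 0, -3], 2.5], [[0, 0, -45], [0, 0, -3], 2.5]]}}

```text
t: 21.82
eef_pos: [0.5518, 0.2472, 0.2519]
tool_rot: [-0.041, 0.936, 0.132, 0.324]
contact_force: [0.7, 0.7, -0.0]
gripper_width: 0.382
```

>>> {"op": "carry_out", "data": {"moves": [[[0, -2, -9], [0, 0, 0], 2.5], [[0, -4, -18], [0, 0, 0], 2.5], [[0, -5, -27], [0, 0, 0], 2.5], [[0, -5, -27], [0, 0, 0], 2.5]]}}

```text
t: 22.32
eef_pos: [0.5524, 0.2469, 0.2522]
tool_rot: [0.041, 0.894, 0.345, 0.284]
contact_force: [-0.2, -0.5, -1.2]
gripper_width: 0.38
```

```bash
sed -i "s/^# same/if np.degrees(np.arccos(-tz[2]))>36: tz=R.from_euler('z',yaw,degrees=True).apply([np.sin(np.radians(35)),0,-np.cos(np.radians(35))])\n# same/" fin.py; python3 fin.py
```

```text
turn [-0.19, 6.91, 27.14] shift [-0.56, -0.47, 8.42] t 22.325
mid err mm [-35.74245183  -8.49622184  76.89521652] ang 0.11946277090116475 q [-1.59  0.07  1.    2.19  0.38  0.39 -1.76] F [-0.2 -0.5 -1.2] 0.37995776650097896
roll-free:
turn [0.49, 2.16, -0.0] shift [-0.85, -0.62, 8.44] t 22.325
```

>>> {"op": "carry_out", "data": {"moves": [[[0.2, 0.8, 0], [-0.2, -0.2, 2.5], 2.5], [[0.4, 1.6, 0], [-0.4, -0.3, 5], 2.5], [[0.5, 2, 0], [-0.7, -0.5, 7.2], 2.5], [[0.5, 2, 0], [-0.85, -0.6, 8.4], 2.5], [[0.5, 2, 0], [-0.85, -0.6, 8.4], 2.5]]}}

```text
t: 22.95
eef_pos: [0.5879, 0.2557, 0.1748]
tool_rot: [0.03, 0.89, 0.345, 0.297]
contact_force: [1.3, -0.8, -0.4]
gripper_width: 0.383
```

>>> {"op": "carry_out", "data": {"moves": [[[0, 0, 0], [0, 0, 0], 2.5], [[0, 0, 0], [0, 0, 0], 2.5]]}}

```text
t: 23.2
eef_pos: [0.588, 0.2567, 0.1762]
tool_rot: [0.03, 0.889, 0.346, 0.298]
contact_force: [-0.2, -0.1, -0.3]
gripper_width: 0.383
```

```bash
python3 fin.py
```

```text
turn [-1.19, 5.09, 27.06] shift [0.31, 0.2, 0.05] t 23.2
mid err mm [-0.65399395  0.19218537  0.34557948] ang 0.09033313151269765 q [-0.91  0.25  0.34  2.19  0.67  0.17 -2.06] F [-0.2 -0.1 -0.3] 0.3834847779717039
roll-free:
turn [-0.05, 0.17, 0.0] shift [0.02, 0.05, 0.06] t 23.2
```

Run:
```python
from h import *
o=bot.get_obs(); print(o['q'],np.abs(o['joint_vel']).max())
c=bot.camera_info('wrist'); wi=bot.read_camera('wrist'); a=wi
for n in ('lens','sleeve_a'):
  for q in bot.silhouettes(n,'wrist'):
    ys,xs=np.where(q['region']); print(n,round(q['score'],2),xs.min(),xs.max(),ys.min(),ys.max())
print('exp lens',proj(c,[.63,.268,.13]))
s=bot.read_camera('scene'); b=cv2.resize(s[160:360,90:430],(560,330),interpolation=3); b=np.vstack([b,np.zeros((90,560,3),np.uint8)])
save('end',np.hstack([a,b]),.71)
for n in ('sleeve_a',):
    for q in bot.silhouettes(n,'scene'): print(n,round(q['score'],2),q['location'])
```

```text
[-0.90603954  0.24866468  0.33764811  2.1930551   0.67130316  0.17097179
 -2.06270785] 0.016121693607743615
lens 0.57 249 330 129 234
sleeve_a 0.57 233 330 243 377
exp lens [288.30975388 201.40321659]
sleeve_a 0.77 [260.8, 243.5]
sleeve_a 0.7 [333.6, 195.0]
sleeve_a 0.5 [304.5, 235.4]
```

>>> {"op": "carry_out", "data": {"moves": [[[0, 0, 0], [0, 0, 0], 2.5], [[0, 0, 0], [0, 0, 0], 2.5], [[0, 0, 0], [0, 0, 0], 2.5], [[0, 0, 0], [0, 0, 0], 2.5], [[0, 0, 0], [0, 0, 0], 2.5]]}}

```text
t: 24.08
eef_pos: [0.5881, 0.2569, 0.176]
tool_rot: [0.031, 0.889, 0.347, 0.298]
contact_force: [-0.2, -0.3, -0.9]
gripper_width: 0.379
```

```bash
python3 fin.py; python3 -c "
from h import *
o=bot.get_obs();print(o['joint_vel'].round(4),o['q'][5]);print(bot.hand_in())"
```

```text
turn [-1.21, 5.1, 27.13] shift [0.31, 0.21, 0.03] t 24.075
mid err mm [-0.63255887  0.34112727  0.16075695] ang 0.09061384755922128 q [-0.9   0.25  0.34  2.19  0.67  0.17 -2.06] F [-0.2 -0.3 -0.9] 0.3790203910480014
roll-free:
turn [-0.07, 0.18, -0.0] shift [0.02, 0.06, 0.04] t 24.075
[ 0.0014 -0.0001  0.0028 -0.0013  0.0014  0.0009  0.0003] 0.17117288838927672
the job is handed in; nothing more can be done
None
```

I handed the job in at about 24 s, with the oversize sleeve held at the focus point in front of the inspection camera and the good one standing in the dish.

- **Gauge test:** The silver sleeve nearer the gauge slid over the step down to the foot. I felt 12 N of contact there and saw the pin inside it, so it is the oversize one. The other sleeve was taken as good by elimination and not put on the gauge.
- **Good sleeve:** It stands let go near the middle of the dish, at about (0.567, -0.256). The wrist and scene detections both agreed with that.
- **Oversize sleeve at the end:** By my own calculation its middle is about 1 mm from the focus point. It is still held in the fingers (opening 0.38), and the joint speeds are close to zero.

**Where the checks disagreed or fell short:**
- **Fingertips:** They stood about 4 cm farther back than the stated tool frame. The first grasp closed above the sleeve and missed; I corrected the height from the pictures.
- **Bore angle:** It is about 0.09 rad off the lens axis, within the 0.2 allowed. The sixth joint was at its lower limit (0.171 against 0.17), so I accepted 5 degrees less tilt.
- **Camera pose:** The lens position and yaw (about 15.5 degrees) are my estimates from the pictures.
- **Final picture:** It could not be viewed because the 12-picture limit was reached, so the last checks are numbers only. At my last check of them, after the first approach to the focus, the bystanders were within a few pixels of where they started.

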